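# Close the ultrasonic cleaner and set its timer

### The job

Get the ultrasonic cleaner ready to run: press its loose lid down until it is fully home and level on the tank rim, and after that turn the timer knob clockwise until its white pointer points at the red clip on the dial. Let go of everything, and leave the other things on the bench where they are.

Things in the scene. Friction and masses are not known exactly. Their poses are not given: they have to be found in the camera images.
- cleaner: bench ultrasonic cleaner, fixed, 200 (x) by 320 (y) by 140 mm high; steel tank at its +y half, white control deck at its -y half, both tops at 140 mm. Origin under its centre on the bench, z up, yaw varies by up to 0.35 rad
- tank_mouth (a point): centre of the square tank mouth (142 mm wide) at rim height, 140 mm above the bench, 68 mm to +y of the cleaner's centre; axes as the cleaner's. Rubber grips under the plug's four corners hold the lid up; each slides down with friction of about 2 N (some 10 N over the lid's middle) and does not spring back; a push off the middle sinks one side first
- lid: loose lid: aluminium plate 162 (x) by 156 (y) by 4 mm, a black 137 mm square plug 14 mm deep below it, a black handle block 26 (x) by 64 (y) by 22 mm in the middle of its top. Origin at the centre of the plate's underside, z up. Starts level with the plate 8 mm above the rim (plug 6 mm into the mouth); fully home, the plate lies on the rim. About 0.25 kg
- lid_top (a point): centre of the top face of the lid's handle, 26 mm above the lid's origin; moves with the lid
- knob_grip (a point): on the knob's vertical axis, at the height to grip: 173 mm above the bench, 33 mm above the deck, 8 mm below the knob's top; 90 mm to -y of the cleaner's centre. The black timer knob has a round foot 52 mm across and 8 mm high with a grip bar on it, 44 mm long, 14 mm wide, 30 mm high. This frame's x axis lies along the bar, to the pointer
- pointer (a point): point just beyond the tip of the knob's white pointer line (5 mm wide, on the bar from the middle to one end and on the foot), 32 mm from the knob axis along the bar, 11 mm above the deck; turns with the knob
- mark (a point): point at the inner tip of the red clip (21 mm long, 8 mm wide, 5 mm high, fixed on the dial plate), 32 mm from the knob axis, 4 mm above the deck. The pointer's tip must come over this point
- dial (a joint): angle of the timer knob, rad: 0 to 4.7, grows clockwise seen from above; at 0 the pointer points 3/4 pi anticlockwise from the cleaner's +x axis. Friction 0.04 N m, it stays where it is left. From the start, the red clip is 0.6 to 1.8 rad further clockwise
- board_a: bystander: green circuit board lying on the bench between robot and cleaner, 100 by 70 mm, 18 mm high, origin at its underside
- spool: bystander: solder wire spool standing at the cleaner's -y end, 64 mm across, 40 mm high, origin at its underside
- flux: bystander: small bottle with a yellow label standing at the cleaner's +y end, 48 mm across, 110 mm high, origin at its underside
- tray: bystander: black divided parts tray, 120 by 180 by 40 mm, at the left (+y) of the bench, origin at its underside
- screwdriver: bystander: screwdriver lying at the left (+y) of the bench
- mug: bystander: blue mug, 80 mm across, 90 mm high, at the right (-y) of the bench, origin at its underside
- spool_b: bystander: spool with a red core, 64 mm across, 40 mm high, at the right (-y) of the bench, origin at its underside
Not all that is in view belongs to the job. There is more than one size of the lid; the one meant has the size given above.

How it is judged:
By the outcome, as a careful person would: the job done as asked, in the order asked, and still so for the second after the job is handed in, with the robot touching nothing.
It also fails if it takes over 58 s, if anything falls off the work surface, if the arm or the gripper's body presses on something with over 40 N, if the wrist force passes 120 N, or if a joint passes its speed limit or range.

### The arm

A 6-joint arm with a two-finger parallel gripper is mounted at the origin on the work surface. World frame = base frame: x ahead of the robot, y to its left, z up, the work surface at z = 0. Lengths are in m, angles in degrees, forces in N, time in s.
With the tool pointing down it reaches from about 0.35 to 0.925 m from the base axis. Payload 6.4 kg.
Tool frame: the origin (TCP) lies at the very end of the fingers, on their centre line; the grasp point (between the pads) lies 19 mm behind it; z points along the fingers, y is the line along which they close (so a half turn about z gives the same grasp; the last joint's range is limited). The gripper opens to 85 mm and grips with 20 to 120 N. Pads are 22 mm wide; open, the fingers measure 114 mm over their backs; the gripper's body (76 mm by 85 mm) begins 54 mm behind the grasp point. The pads swing forward as they close: fully open they stand 13 mm farther back than shut.
Start: joints at [60.212, 14.043, 89.255, -0, 76.702, -9.975], TCP at [0.22, 0.612, 0.231] pointing down, gripper open.
Joint ranges: [-179.41, 179.41], [-58.25, 129.5], [7.25, 145.43], [-54.29, 234.29], [11.92, 165.04], [-157.13, 157.13]. Speed limits (degrees/s): [147.25, 147.25, 180, 180, 180, 180].

### API

Orientations are given as [roll, pitch, yaw] about the fixed x, y, z axes, in that order (R = Rz(yaw) Ry(pitch) Rx(roll)).
In Python, from plant import bot gives the robot as it stands.
- The arm moves only by the shell command python3 -m inch 'ROWS' [FORCE]. ROWS is JSON, a list of rows, each a list of 7 numbers: the opening in per cent of the stroke, from 0 (shut) to 100 (fully open), then the shift along the tool's x, y, z in cm, then the turn, a rotation vector about the tool's x, y, z in degrees. A call has 1 to 12 rows; each row is the pose to reach, as a shift and turn from the pose commanded when the call began, along the tool's axes at that moment; what a row does not reach only later rows make up. A row lasts 1/12 s, in which the tool goes at most 41.7 mm and 7.16 degrees, less where a joint would pass 70% of its speed; a pose out of reach is approached as far as the arm can. A call with a gripper value outside its range is refused whole. The fingers move at their own pace and stop on an object; FORCE is the grip in N (left out, the last holds). Time passes only in rows, so rows that repeat a pose let the fingers close. It gives the time, the measured TCP pose, the force, the opening and the grip force at its end, in the units of the state.
- bot.state(): the state, without advancing time (a new reading comes with each control period).
- bot.read_camera(name): name is "side" or "top"; returns the picture (480x640x3 uint8, red, green, blue); there is no depth.
- bot.get_calibration(name): a dict with "vertical_fov" (degrees; the focal length in pixels is half the picture's height over the tangent of half this angle, whatever the lens; pixels are square), "cx", "cy" (the principal point, pixels), "D" ([k1, k2, p1, p2, k3] as OpenCV has them; the pictures are not rectified), "camera_from_world" (4x4, takes a point from world to camera coordinates). Camera axes: x right, y up, looking along -z (the intrinsics and any distortion apply to the point x, -y, -z); pixel columns grow to the right and rows downward; lengths in m; the calibration is good to about 2 mm. A picture is of the moment at which its call begins. get_calibration takes no time and is no camera call.
- bot.finish_job(): hands the job in; it is judged then, once.
The state is a dict: "time_s": time; "joints": joint angles; "qd": joint speeds; "effort": joint torques, N m; "tcp_pos": TCP position; "eef_rot": TCP orientation; "contact_force": force on the tool from outside, world axes, zero at the start; "ft_torque": the same for the moment, N m; "gripper_width": opening from 0.0 (shut) to 1.0 (fully open); "grip_force": force on a finger pad.
Only numpy, scipy, OpenCV 4.12 (cv2) and the standard library are available. Lean on these libraries where they do the work, as an engineer would, in place of code of your own. Each camera call takes 0.05 s, during which the arm holds its last target. There are 200 camera calls.

## Working session

There is one attempt and no reset: what is moved stays moved. The work goes in short steps, Python scripts to look and compute and a shell command to move; the robot and the scene stay as the last step left them, time stands still between calls to the robot, and variables do not carry over. Pictures are saved under pics/ and viewed, at most 10 in all, crops included, and the job is handed in when it is done.

```bash
mkdir -p pics; ls
cat > h.py <<'E'
import numpy as np,cv2
from plant import bot
def cal(n):
    c=bot.get_calibration(n);f=240/np.tan(np.radians(c["vertical_fov"])/2)
    return np.array([[f,0,c["cx"]],[0,f,c["cy"]],[0,0,1]]),np.array(c["D"],float),np.array(c["camera_from_world"])
def ray(n,uv):
    K,D,T=cal(n);p=cv2.undistortPoints(np.array(uv,float).reshape(-1,1,2),K,D).reshape(-1,2)
    d=np.c_[p[:,0],-p[:,1],-np.ones(len(p))]@T[:3,:3]
    return -T[:3,:3].T@T[:3,3],d
def plane(n,uv,z):
    o,d=ray(n,uv);return o+d*((z-o[2])/d[:,2])[:,None]
def proj(n,P):
    K,D,T=cal(n);P=np.atleast_2d(P);q=P@T[:3,:3].T+T[:3,3];q=q*[1,-1,-1]
    return cv2.projectPoints(q,np.zeros(3),np.zeros(3),K,D)[0].reshape(-1,2)
def snap(n,f=None):
    im=bot.read_camera(n)[:,:,::-1].copy()
    if f: cv2.imwrite("pics/"+f,im)
    return im
E
python3 - <<'E'
from h import *
for n in("top","side"):
    snap(n,n+"0.png");K,D,T=cal(n);print(K,D,-T[:3,:3].T@T[:3,3])
print(bot.state())
E
```

```text
pics
[[606.32216074   0.         329.43656546]
 [  0.         606.32216074 248.44634307]
 [  0.           0.           1.        ]] [-0.01282426  0.          0.          0.          0.        ] [ 0.21543895 -0.01750623  1.6188848 ]
[[490.05641656   0.         312.69384181]
 [  0.         490.05641656 243.27653542]
 [  0.           0.           1.        ]] [-0.12839566  0.          0.          0.          0.        ] [0.42659901 1.01616915 0.79760261]
{'time_s': 0.1, 'joints': array([ 6.02113871e+01,  1.40801188e+01,  8.93196931e+01,  7.16980801e-05,
        7.67025290e+01, -9.97508681e+00]), 'qd': array([ 0.07379395, -0.10255593, -0.23534192, -0.04218762, -0.0952966 ,
       -0.02578788]), 'effort': array([ 4.85656310e-04, -4.30675650e+01, -3.27127433e+01, -2.34497084e-04,
        2.83309484e-03,  1.10874842e-05]), 'tcp_pos': array([0.22005635, 0.61106769, 0.23027394]), 'eef_rot': array([-1.79899218e+02, -1.77961600e-02,  1.60186442e+02]), 'contact_force': array([-0.04589149,  1.17538423, -0.50912747]), 'ft_torque': array([-0.00940103,  0.03616328, -0.00264882]), 'grip_force': 0.0, 'gripper_width': 1.0006313125881177}
```

View pics/top0.png

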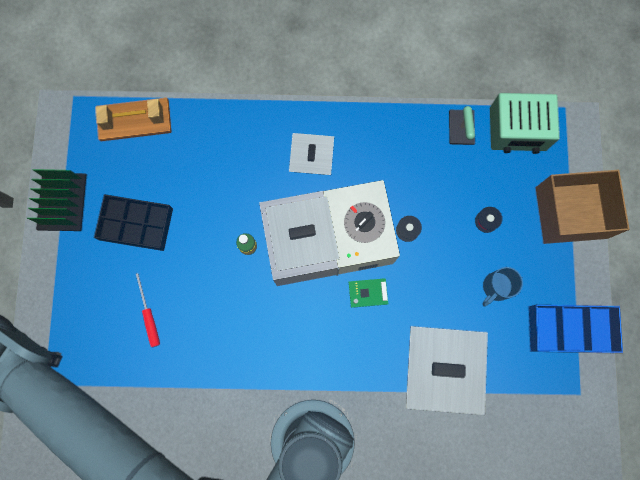

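View pics/side0.png

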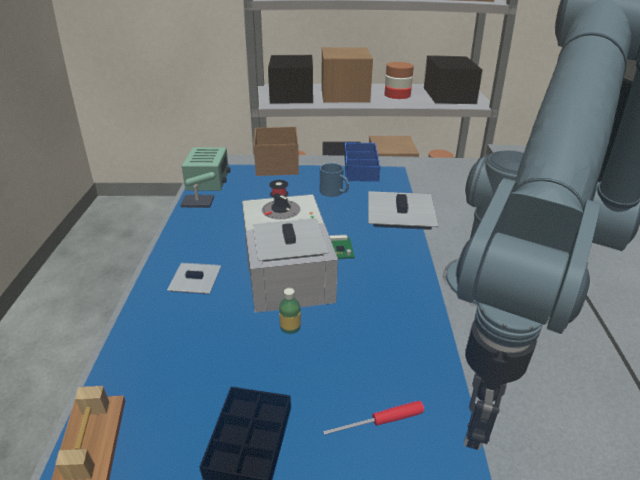

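The lid rests on the tank with its handle at about (302,232) in the top view. The knob is at (365,222) and the red clip near (352,210). I'll measure the handle, knob, pointer and clip.

```bash
cat > m.py <<'E'
from h import *
import sys
im=snap("top");hsv=cv2.cvtColor(im,cv2.COLOR_BGR2HSV)
def blobs(mask,box,amin=8):
    m=np.zeros_like(mask);x0,y0,x1,y1=box;m[y0:y1,x0:x1]=mask[y0:y1,x0:x1]
    return [c for c in cv2.findContours(m,cv2.RETR_EXTERNAL,cv2.CHAIN_APPROX_NONE)[0] if cv2.contourArea(c)>=amin]
dark=(hsv[:,:,2]<60).astype(np.uint8)*255
for nm,box,z in(("handle",(285,218,320,246),.174),("bar",(350,208,380,236),.181)):
    for c in blobs(dark,box):
        M=cv2.moments(c);r=cv2.minAreaRect(plane("top",c.reshape(-1,2),z)[:,:2].astype(np.float32)*1000)
        print(nm,M['m10']/M['m00'],M['m01']/M['m00'],r)
red=((hsv[:,:,1]>120)&((hsv[:,:,0]<8)|(hsv[:,:,0]>172))&(hsv[:,:,2]>90)).astype(np.uint8)*255
for c in blobs(red,(335,195,395,250),4):
    r=cv2.minAreaRect(plane("top",c.reshape(-1,2),.145)[:,:2].astype(np.float32)*1000);print("red",c.reshape(-1,2).mean(0),r)
# white deck quad
w=((hsv[:,:,1]<40)&(hsv[:,:,2]>205)).astype(np.uint8)*255
for c in blobs(w,(320,175,405,280),500):
    r=cv2.minAreaRect(plane("top",c.reshape(-1,2),.14)[:,:2].astype(np.float32)*1000);print("deck",r)
cv2.imwrite("pics/%s"%sys.argv[1],cv2.resize(im[175:280,255:405],None,fx=5,fy=5,interpolation=cv2.INTER_CUBIC))
E
python3 m.py c1.png
```

```text
red [353.46666667 209.26666667] ((578.8369140625, -91.03006744384766), (19.245197296142578, 7.136242389678955), 38.880130767822266)
deck ((545.04931640625, -109.01344299316406), (197.74954223632812, 156.681396484375), 12.03551197052002)
```

View pics/c1.png

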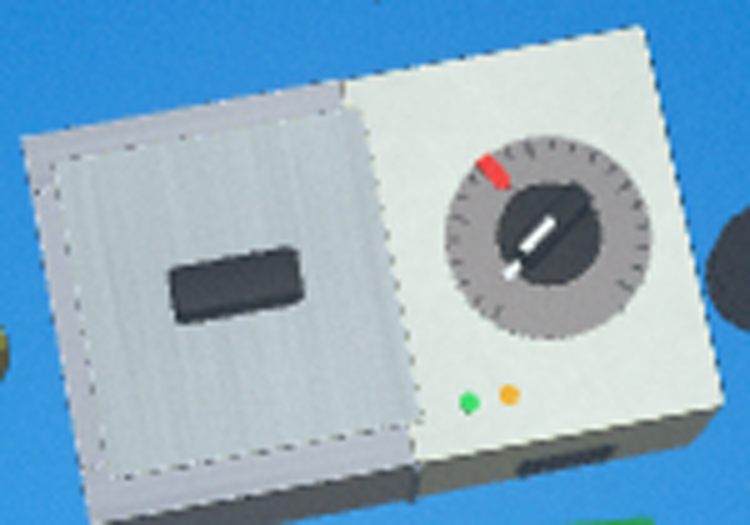

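Crop scale is 5x, offset (255,175). The dial disc centre is at crop (548,238). The pointer tip is at the lower left, crop (510,272), and the clip's inner tip at the upper left, about (507,186). Next I'll cast these, the deck corners and the handle.

```bash
cat > m2.py <<'E'
from h import *
import sys
def fit(im):
    hsv=cv2.cvtColor(im,cv2.COLOR_BGR2HSV).astype(int);h,s,v=hsv[...,0],hsv[...,1],hsv[...,2]
    def big(m,box):
        x0,y0,x1,y1=box;mm=np.zeros(m.shape,np.uint8);mm[y0:y1,x0:x1]=m[y0:y1,x0:x1]
        cs=cv2.findContours(mm*255,cv2.RETR_EXTERNAL,cv2.CHAIN_APPROX_NONE)[0]
        return max(cs,key=cv2.contourArea).reshape(-1,2)
    c=big(v<95,(283,216,322,248));a=cv2.minAreaRect(c.astype(np.float32));print("handle px",a)
    P=plane("top",a[0],.172)[0]*1000;print("handle",P)
    box=cv2.boxPoints(a);B=plane("top",box,.172)*1000;E=[B[(i+1)%4]-B[i] for i in range(4)];e=max(E,key=np.linalg.norm)
    print("edges",[round(np.linalg.norm(x)) for x in E],"long dir deg",np.degrees(np.arctan2(e[1],e[0]))%180-90)
    g=big((v<215)&(s<60),(338,198,392,248));(cx,cy),r=cv2.minEnclosingCircle(g);D=plane("top",[cx,cy],.142)[0]*1000;print("dial px",cx,cy,r,D)
    f=big(v<80,(345,205,385,240));e2=cv2.fitEllipse(f);print("foot",e2)
    red=((s>120)&((h<8)|(h>172))&(v>90));red[:195]=0;red[250:]=0;red[:,:335]=0;red[:,395:]=0
    q=np.argwhere(red)[:,::-1];R=plane("top",q.mean(0),.145)[0]*1000
    mm=((v>190)&(s<60));yy,xx=np.mgrid[:480,:640];F=plane("top",[cx,cy],.148)[0]
    mm&=(np.hypot(xx-cx,yy-cy)<14)
    return D,R,np.argwhere(mm)[:,::-1]
if __name__=="__main__":
    im=snap("top");D,R,w=fit(im)
    ax=D[:2]
    print("clip",R,"ang",np.degrees(np.arctan2(*(R[:2]-ax)[::-1])),np.hypot(*(R[:2]-ax)))
    print("white",w.tolist())
    for p,z in(([357,229.4],.148),([361.7,222.9],.181)):
        P=plane("top",p,z)[0]*1000;print("ptr",P,np.degrees(np.arctan2(*(P[:2]-ax)[::-1])),np.hypot(*(P[:2]-ax)))
    u=np.array([[343,82],[640,27],[720,405],[415,460],[22,137]])/5+[255,175]-.4
    C=plane("top",u,.14)*1000;print("deck",C)
    for i,j in((1,0),(2,3),(2,1),(3,0),(0,4)):
        e=C[j]-C[i];print(i,j,np.linalg.norm(e),np.degrees(np.arctan2(e[1],e[0])))
E
python3 m2.py
```

```text
handle px ((301.6131896972656, 231.60379028320312), (10.995882987976074, 25.677536010742188), 79.3803482055664)
handle [513.04225062  35.97234021 172.        ]
edges [63, 27, 62, 27] long dir deg 12.155651729844038
dial px 364.0415344238281 222.2655792236328 20.996740341186523 [ 546.47725923 -117.92802669  142.        ]
foot ((364.2408142089844, 220.6311798095703), (17.53465461730957, 19.220027923583984), 7.282595157623291)
clip [578.70145138 -90.98504746 145.        ] ang 39.89934329659789 42.003841369076135
white [[364, 219], [365, 219], [363, 220], [364, 220], [362, 221], [363, 221], [361, 222], [362, 222], [360, 223], [361, 223], [359, 224], [360, 224], [361, 224], [358, 227], [356, 228], [357, 228], [358, 228], [356, 229], [357, 229], [356, 230], [357, 230]]
ptr [ 526.62768204 -100.21819205  148.        ] 138.26059001022733 26.60157809515819
ptr [ 536.02907476 -109.59932145  181.        ] 141.44011714220977 13.361582598558122
deck [[ 625.24160612  -14.31565228  140.        ]
 [ 657.54558116 -164.06046955  140.        ]
 [ 464.36390209 -204.52739838  140.        ]
 [ 433.59144869  -53.90613943  140.        ]
 [ 593.00279957  146.05483154  140.        ]]
1 0 153.18961160120924 102.17367866348229
2 3 153.73258449596824 101.54682501003357
2 1 197.37460185370165 11.83102216999617
3 0 195.69667733023016 11.671802802423787
0 4 163.57882725834318 101.36650405935016
```

Checks hold: the handle measures 63 x 27 mm, handle to knob is 157.5 mm (158 expected), and yaw is about 12°. The pointer is at about 138° and the clip at about 39.5°, so the turn is about 98° clockwise. I'll go above the handle with the fingers half closed along it.

```bash
cat > go.py <<'E'
import sys
from h import *
from scipy.spatial.transform import Rotation as Ro
s=bot.state();print("t",s["time_s"],"pos",s["tcp_pos"].round(4),"rot",s["eef_rot"].round(2),"F",s["contact_force"].round(1),"w",round(s["gripper_width"],2),"q",s["joints"].round(0))
if len(sys.argv)>1:
    t=np.array([float(a) for a in sys.argv[1:4]]);R=Ro.from_euler("xyz",s["eef_rot"],degrees=True)
    y=float(sys.argv[4])  # wanted world direction of tool y
    Rt=Ro.from_euler("xyz",[180,0,y+90],degrees=True)
    print("shift cm",(R.inv().apply(t-s["tcp_pos"])*100).round(2),"turn",(R.inv()*Rt).as_rotvec(degrees=True).round(1))
E
python3 -m inch '[[40,-47.1,-44.3,-0.9,0,0,-31.8],[40,-47.1,-44.3,-0.9,0,0,-31.8],[40,-47.1,-44.3,-0.9,0,0,-31.8],[40,-47.1,-44.3,-0.9,0,0,-31.8],[40,-47.1,-44.3,-0.9,0,0,-31.8],[40,-47.1,-44.3,-0.9,0,0,-31.8],[40,-47.1,-44.3,-0.9,0,0,-31.8],[40,-47.1,-44.3,-0.9,0,0,-31.8],[40,-47.1,-44.3,-0.9,0,0,-31.8],[40,-47.1,-44.3,-0.9,0,0,-31.8],[40,-47.1,-44.3,-0.9,0,0,-31.8],[40,-47.1,-44.3,-0.9,0,0,-31.8]]' 30
python3 go.py .513 .036 .24 102
```

```text
time_s: 1.2
tcp_pos: [0.445, 0.1684, 0.2383]
eef_rot: [180.0, 0.0, -168.0]
contact_force: [1.2, 0.0, 0.5]
gripper_width: 0.396
grip_force: 0.0
t 1.2 pos [0.445  0.1684 0.2383] rot [ 1.8000e+02  3.0000e-02 -1.6801e+02] F [1.2 0.  0.5] w 0.4 q [  7. -11. 114.   0.  77. -95.]
shift cm [ -3.9  -14.36  -0.17] turn [ 0.  0. -0.]
```

```bash
python3 -m inch '[[40,0,0,0,0,0,0],[40,0,0,0,0,0,0]]'; python3 go.py .513 .036 .24 102
```

```text
time_s: 1.37
tcp_pos: [0.4454, 0.1685, 0.2382]
eef_rot: [180.0, -0.0, -168.3]
contact_force: [-0.8, -0.1, 0.4]
gripper_width: 0.4
grip_force: 0.0
t 1.3667 pos [0.4454 0.1685 0.2382] rot [ 1.7999e+02 -1.0000e-02 -1.6827e+02] F [-0.8 -0.1  0.4] w 0.4 q [  7. -10. 114.   0.  77. -95.]
shift cm [ -3.93 -14.34  -0.18] turn [ 0.  -0.  -0.3]
```

```bash
python3 -m inch '[[40,-3.9,-14.35,0,0,0,0],[40,-3.9,-14.35,0,0,0,0],[40,-3.9,-14.35,0,0,0,0],[40,-3.9,-14.35,0,0,0,0],[40,-3.9,-14.35,3.8,0,0,0],[40,-3.9,-14.35,5,0,0,0],[40,-3.9,-14.35,5,0,0,0],[40,-3.9,-14.35,5,0,0,0]]'; python3 go.py .513 .036 .24 102
python3 - <<'E'
from h import *
im=snap("side");c=im[150:320,220:400];d=cv2.resize(c,None,fx=4.2,fy=3.5);cv2.imwrite("pics/s1.png",cv2.resize(im[160:310,230:380],None,fx=4,fy=4,interpolation=cv2.INTER_CUBIC))
E
```

```text
time_s: 2.03
tcp_pos: [0.5115, 0.0395, 0.1874]
eef_rot: [179.9, -0.2, -167.9]
contact_force: [-0.1, -0.4, -0.1]
gripper_width: 0.398
grip_force: 0.0
t 2.0333 pos [0.5115 0.0395 0.1874] rot [ 1.7993e+02 -1.5000e-01 -1.6789e+02] F [-0.1 -0.4 -0.1] w 0.4 q [  -8.   -2.  111.    0.   71. -110.]
shift cm [-0.06 -0.37 -5.26] turn [ 0.1 -0.2  0.1]
```

View pics/s1.png

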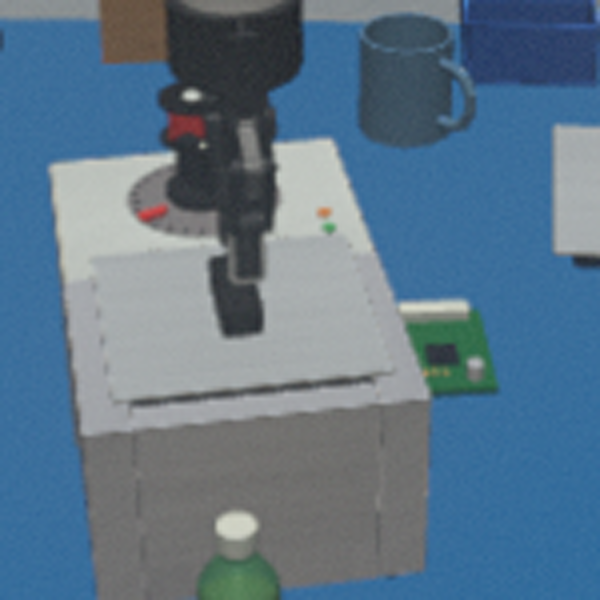

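The near fingertip at crop (248,275) seems a little to the right and far side of the handle (228,300). I'll check it by projection.

Run:
```python
from h import *
u=np.array([-.208,.978,0]);o=np.array([.5115,.0395,.1874])
for d in(0,.017,.031,-.031):print(d,((proj("side",o+u*d)-[230,160])*4).round())
h=np.array([.513,.036,.174]);v=np.array([.978,.208,0])
for a in(-1,1):
  for b in(-1,1):print("handle corner",a,b,((proj("side",h+u*.032*a+v*.013*b)-[230,160])*4).round())
```

```text
0 [[237. 264.]]
0.017 [[241. 279.]]
0.031 [[244. 292.]]
-0.031 [[230. 237.]]
handle corner -1 -1 [[249. 250.]]
handle corner -1 1 [[207. 254.]]
handle corner 1 -1 [[265. 307.]]
handle corner 1 1 [[221. 311.]]
```

Consistent to about 2 mm. I'll centre and press down in stages while watching the force.

```bash
python3 -m inch '[[40,0,-0.3,0,0,0,0],[40,0,-0.3,0.6,0,0,0],[40,0,-0.3,0.9,0,0,0],[40,0,-0.3,1.2,0,0,0],[40,0,-0.3,1.4,0,0,0],[40,0,-0.3,1.6,0,0,0],[40,0,-0.3,1.6,0,0,0],[40,0,-0.3,1.6,0,0,0]]'; python3 go.py .513 .036 .24 102
```

```text
time_s: 2.75
tcp_pos: [0.5132, 0.0352, 0.1724]
eef_rot: [180.0, -0.0, -168.0]
contact_force: [-1.3, 0.7, 3.2]
gripper_width: 0.402
grip_force: 1.3
t 2.75 pos [0.5132 0.0352 0.1724] rot [ 1.7999e+02 -1.0000e-02 -1.6801e+02] F [-1.3  0.7  3.2] w 0.4 q [  -9.   -1.  112.    0.   69. -111.]
shift cm [ 0.01  0.09 -6.76] turn [ 0. -0. -0.]
```

```bash
python3 -m inch '[[40,0,0,0.1,0,0,0],[40,0,0,0.2,0,0,0],[40,0,0,0.3,0,0,0],[40,0,0,0.4,0,0,0],[40,0,0,0.5,0,0,0],[40,0,0,0.6,0,0,0],[40,0,0,0.6,0,0,0],[40,0,0,0.6,0,0,0]]'; python3 -m inch '[[40,0,0,0.1,0,0,0],[40,0,0,0.2,0,0,0],[40,0,0,0.3,0,0,0],[40,0,0,0.3,0,0,0],[40,0,0,0.3,0,0,0]]'
```

```text
time_s: 3.42
tcp_pos: [0.5135, 0.0352, 0.1671]
eef_rot: [180.0, 0.0, -168.0]
contact_force: [-2.3, 0.2, 6.3]
gripper_width: 0.402
grip_force: 3.1
time_s: 3.83
tcp_pos: [0.5133, 0.0351, 0.1651]
eef_rot: [180.0, -0.0, -168.0]
contact_force: [-8.0, 1.5, 12.8]
gripper_width: 0.406
grip_force: 6.5
```

```bash
python3 -m inch '[[40,0,0,0.1,0,0,0],[40,0,0,0.2,0,0,0],[40,0,0,0.2,0,0,0],[40,0,0,0.2,0,0,0]]'; python3 -m inch '[[40,0,0,0.1,0,0,0],[40,0,0,0.2,0,0,0],[40,0,0,0.2,0,0,0],[40,0,0,0.2,0,0,0]]'
python3 - <<'E'
from h import *
im=snap("side");cv2.imwrite("pics/s2.png",cv2.resize(im[200:280,235:345],None,fx=7,fy=7,interpolation=cv2.INTER_CUBIC))
E
```

```text
time_s: 4.17
tcp_pos: [0.5134, 0.0351, 0.1651]
eef_rot: [-180.0, -0.1, -168.0]
contact_force: [-14.2, 1.3, 24.4]
gripper_width: 0.4
grip_force: 12.2
time_s: 4.5
tcp_pos: [0.5134, 0.0351, 0.165]
eef_rot: [-180.0, -0.1, -168.0]
contact_force: [-20.5, 2.6, 36.5]
gripper_width: 0.401
grip_force: 17.9
```

View pics/s2.png

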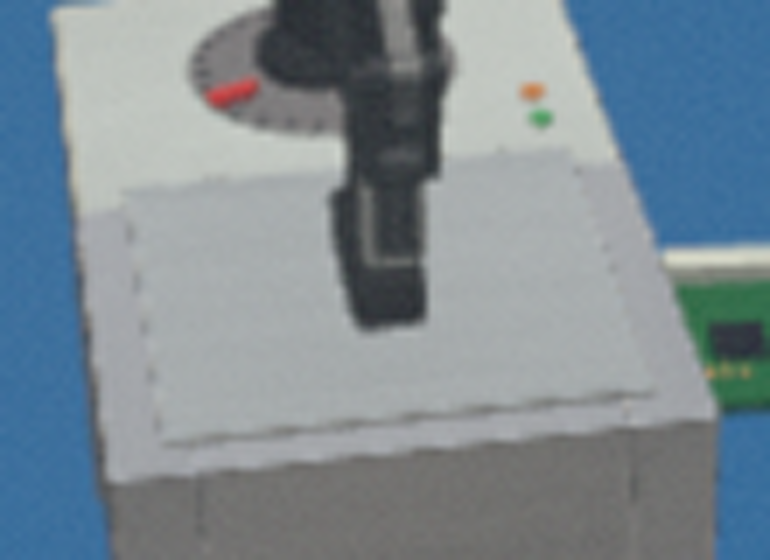

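The lid meets a hard stop at 0.165 (force rises with no further motion). The gap under its edge is gone and the near edge is parallel to the rim. I'll lift off and go to the knob, with tool y at 48°.

```bash
python3 -m inch '[[40,0,0,-0.4,0,0,0],[40,0,0,-0.7,0,0,0],[40,0,0,-4,0,0,0],[60,0,0,-7,0,0,0],[60,0,0,-7,0,0,0],[60,0,0,-7,0,0,0]]'; python3 go.py .546 -.118 .235 48
python3 - <<'E'
from h import *
im=snap("side");cv2.imwrite("pics/s3.png",cv2.resize(im[190:290,235:345],None,fx=6,fy=6,interpolation=cv2.INTER_CUBIC))
E
```

```text
time_s: 5.05
tcp_pos: [0.5144, 0.0349, 0.2308]
eef_rot: [-179.9, 0.2, -168.0]
contact_force: [0.4, -0.1, -0.6]
gripper_width: 0.601
grip_force: 0.0
t 5.05 pos [0.5144 0.0349 0.2308] rot [-179.91    0.22 -168.01] F [ 0.4 -0.1 -0.6] w 0.6 q [  -9.   -4.  109.   -0.   75. -111.]
shift cm [  0.08 -15.61  -0.39] turn [ 0.   0.2 54. ]
```

View pics/s3.png

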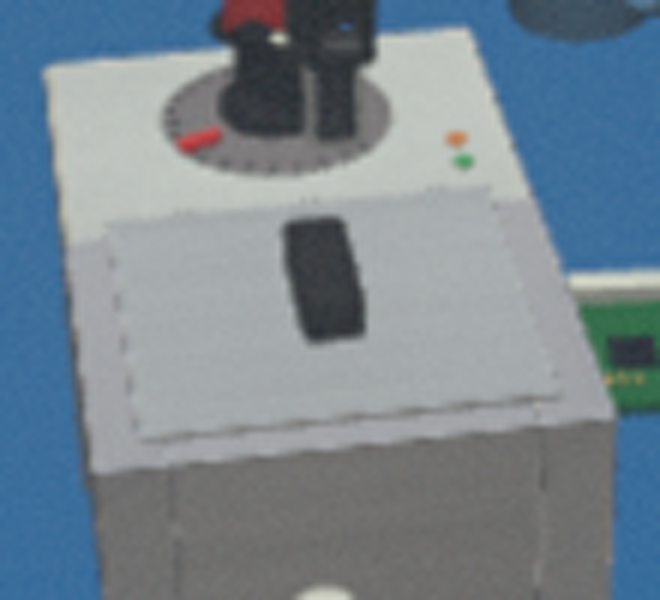

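The lid stays down and level after release. Now to the knob.

```bash
python3 -m inch '[[65,0.1,-4,-0.4,0,0,7],[65,0.1,-8,-0.4,0,0,14],[65,0.1,-12,-0.4,0,0,21],[65,0.1,-15.6,-0.4,0,0,28],[65,0.1,-15.6,-0.4,0,0,35],[65,0.1,-15.6,-0.4,0,0,42],[65,0.1,-15.6,-0.4,0,0,49],[65,0.1,-15.6,-0.4,0,0,54],[65,0.1,-15.6,-0.4,0,0,54],[65,0.1,-15.6,-0.4,0,0,54],[65,0.1,-15.6,-0.4,0,0,54],[65,0.1,-15.6,-0.4,0,0,54]]'; python3 go.py .546 -.118 .154 48
```

```text
time_s: 6.1
tcp_pos: [0.5444, -0.1175, 0.2326]
eef_rot: [-180.0, -0.1, 138.1]
contact_force: [0.5, -0.9, -0.3]
gripper_width: 0.65
grip_force: 0.0
t 6.1 pos [ 0.5444 -0.1175  0.2326] rot [-1.7998e+02 -6.0000e-02  1.3807e+02] F [ 0.5 -0.9 -0.3] w 0.65 q [-24.   2. 103.  -0.  76. -72.]
shift cm [-0.16  0.08  7.85] turn [-0.  -0.1  0.1]
```

```bash
python3 -m inch '[[65,-0.1,0.1,3,0,0,0],[65,-0.1,0.1,5,0,0,0],[65,-0.1,0.1,6.5,0,0,0],[65,-0.1,0.1,7.7,0,0,0],[65,-0.1,0.1,7.7,0,0,0],[65,-0.1,0.1,7.7,0,0,0]]'; python3 -m inch '[[0,0,0,0,0,0,0],[0,0,0,0,0,0,0],[0,0,0,0,0,0,0],[0,0,0,0,0,0,0],[0,0,0,0,0,0,0],[0,0,0,0,0,0,0],[0,0,0,0,0,0,0],[0,0,0,0,0,0,0]]' 30; python3 go.py .546 -.118 .155 48
```

```text
time_s: 6.6
tcp_pos: [0.5459, -0.1175, 0.156]
eef_rot: [-180.0, -0.0, 138.0]
contact_force: [0.7, -0.1, 0.1]
gripper_width: 0.651
grip_force: 0.0
time_s: 7.27
tcp_pos: [0.5472, -0.1174, 0.1576]
eef_rot: [179.9, 0.1, 138.0]
contact_force: [2.6, 4.3, 6.1]
gripper_width: 0.158
grip_force: 33.8
t 7.2667 pos [ 0.5472 -0.1174  0.1576] rot [1.7988e+02 1.1000e-01 1.3799e+02] F [2.6 4.3 6.1] w 0.16 q [-24.   6. 106.   0.  67. -72.]
shift cm [ 0.04 -0.12  0.26] turn [ 0.1  0.1 -0. ]
```

The bar is gripped: width 13.4 mm against 14 mm expected. Turning clockwise in two calls.

```bash
python3 -m inch '[[0,0,0,0,0,0,5],[0,0,0,0,0,0,10],[0,0,0,0,0,0,15],[0,0,0,0,0,0,20],[0,0,0,0,0,0,25],[0,0,0,0,0,0,30],[0,0,0,0,0,0,35],[0,0,0,0,0,0,40],[0,0,0,0,0,0,45],[0,0,0,0,0,0,50],[0,0,0,0,0,0,50],[0,0,0,0,0,0,50]]'; python3 -m inch '[[0,0,0,0,0,0,5],[0,0,0,0,0,0,10],[0,0,0,0,0,0,15],[0,0,0,0,0,0,20],[0,0,0,0,0,0,25],[0,0,0,0,0,0,30],[0,0,0,0,0,0,35],[0,0,0,0,0,0,40],[0,0,0,0,0,0,44],[0,0,0,0,0,0,44],[0,0,0,0,0,0,44]]'; python3 go.py .546 -.118 .155 -50
```

```text
time_s: 8.27
tcp_pos: [0.5491, -0.1165, 0.1576]
eef_rot: [179.5, -0.1, 88.0]
contact_force: [11.7, 8.3, 1.7]
gripper_width: 0.156
grip_force: 33.2
time_s: 9.18
tcp_pos: [0.5509, -0.1172, 0.1576]
eef_rot: [179.4, -0.6, 43.9]
contact_force: [20.9, 5.5, -5.9]
gripper_width: 0.155
grip_force: 32.2
t 9.1833 pos [ 0.5509 -0.1172  0.1576] rot [179.45  -0.58  43.94] F [20.9  5.5 -5.9] w 0.15 q [-24.   7. 106.   0.  67.  22.]
shift cm [-0.41 -0.29  0.26] turn [ 0.5 -0.6  3.9]
```

```bash
python3 -m inch '[[65,0,0,0,0,0,0],[65,0,0,0,0,0,0],[65,0,0,0,0,0,0],[65,0,0,0,0,0,0],[65,0,0,-4,0,0,0],[65,0,0,-8,0,0,0],[65,10,-10,-12,0,0,0],[65,10,-10,-12,0,0,0],[65,10,-10,-12,0,0,0],[65,10,-10,-12,0,0,0],[65,10,-10,-12,0,0,0],[65,10,-10,-12,0,0,0]]'; python3 go.py; python3 m2.py | grep -E 'dial|clip|white|foot'; python3 m.py c2.png | grep -v xx
```

```text
time_s: 10.18
tcp_pos: [0.5484, 0.0243, 0.2763]
eef_rot: [180.0, 0.0, 44.1]
contact_force: [-0.1, -0.5, -1.0]
gripper_width: 0.649
grip_force: 0.0
t 10.1833 pos [0.5484 0.0243 0.2763] rot [1.7996e+02 2.0000e-02 4.4100e+01] F [-0.1 -0.5 -1. ] w 0.65 q [ -9.  -2. 101.  -0.  80.  37.]
dial px 364.1773681640625 222.31651306152344 20.864307403564453 [ 546.35484866 -118.26848106  142.        ]
foot ((364.0948791503906, 221.5888214111328), (17.417362213134766, 17.94791603088379), 179.13902282714844)
clip [579.38172518 -90.49486767 145.        ] ang 40.06181354442855 43.152614910410186
white [[356, 212], [357, 212], [359, 212], [360, 212], [356, 213], [357, 213], [360, 213], [361, 213], [357, 214], [361, 214], [362, 214], [362, 215], [363, 215], [363, 216], [364, 216], [364, 217], [365, 217]]
red [353.28571429 209.        ] ((579.6214599609375, -90.39740753173828), (17.2293643951416, 7.136242389678955), 38.880130767822266)
deck ((540.966552734375, -89.84466552734375), (197.8080291748047, 195.87777709960938), 11.985907554626465)
```

View pics/c2.png

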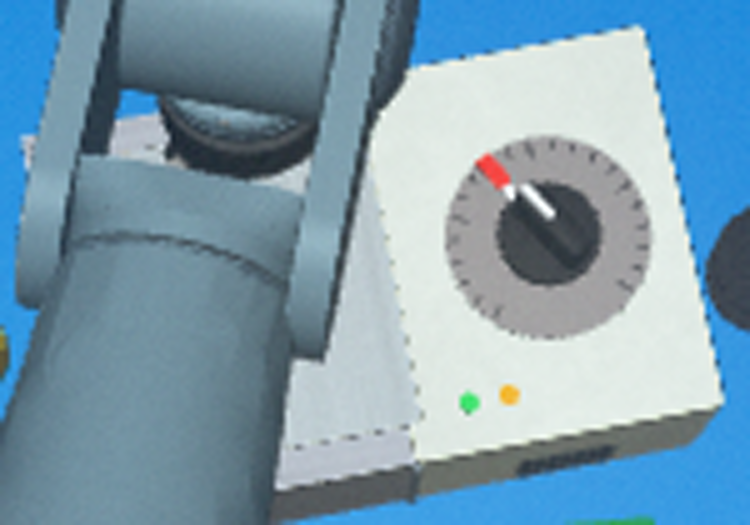

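The pointer is now almost in line with the clip: foot mark at crop (510,192), clip at (493,170), bar line from (525,188) to (550,215). I'll measure the remaining angle with weighted centroids.

```bash
cat > m3.py <<'E'
from h import *
im=np.mean([snap("top").astype(float) for _ in range(6)],0)
b,g,r=im[...,0],im[...,1],im[...,2];yy,xx=np.mgrid[:480,:640]
ang=lambda d:np.degrees(np.arctan2(d[1],d[0]))
# dial disc centre by ellipse on edge of grey/white
m=((im.mean(2)<195)&(np.hypot(xx-364,yy-222)<26)).astype(np.uint8)
c=max(cv2.findContours(m,0,cv2.CHAIN_APPROX_NONE)[0],key=cv2.contourArea)
e=cv2.fitEllipse(cv2.convexHull(c));A=plane("top",e[0],.142)[0];print("axis",e,A*1000)
w=np.clip(r-(g+b)/2-40,0,None)*(np.hypot(xx-364,yy-222)<26)*(np.hypot(xx-364,yy-222)>6)
cl=[(w*xx).sum()/w.sum(),(w*yy).sum()/w.sum()];C=plane("top",cl,.144)[0]
P=plane("top",np.argwhere(w>20)[:,::-1],.144)[:,:2];ww=w[w>20];d=P-np.average(P,axis=0,weights=ww);v=np.linalg.svd(d*np.sqrt(ww)[:,None])[2][0]
print("clip",cl,ang((C-A)),np.hypot(*(C-A)[:2])*1000,"axis dir",ang(v))
t=plane("top",e[0],.142)[0];k=proj("top",[A[0],A[1],.181])[0];print("axis at bar top px",k)
W=np.clip(np.minimum(b,g)-90,0,None)*(r>110)*(abs(r-b)<50)
f=proj("top",[A[0],A[1],.148])[0]
a=np.radians(40);tip=proj("top",[A[0]+.013*np.cos(a),A[1]+.013*np.sin(a),.181])[0];ft=proj("top",[A[0]+.0255*np.cos(a),A[1]+.0255*np.sin(a),.148])[0];print("expect",tip,ft)
for n,p,R,z in(("bar",tip,5.5,.181),("foot",ft,2.3,.148)):
    q=W*(np.hypot(xx-p[0],yy-p[1])<R); 
    if n=="bar": q=q*(np.hypot(xx-ft[0],yy-ft[1])>2.8)
    pc=[(q*xx).sum()/q.sum(),(q*yy).sum()/q.sum()];Q=plane("top",pc,z)[0]
    P=plane("top",np.argwhere(q>0)[:,::-1],z)[:,:2];ww=q[q>0];d=P-np.average(P,axis=0,weights=ww);v=np.linalg.svd(d*np.sqrt(ww)[:,None])[2][0]
    print(n,pc,"ang",ang(Q-A),"rad",np.hypot(*(Q-A)[:2])*1000,"dir",ang(v),len(ww))
E
python3 m3.py
```

```text
axis ((364.0413513183594, 222.10763549804688), (40.40229797363281, 41.11372375488281), 104.3512191772461) [ 546.88072236 -117.92374894  142.        ]
clip [np.float64(353.30184991076237), np.float64(208.77466783761582)] 39.57357288985745 42.920318607764436 axis dir -138.446099291421
axis at bar top px [365.16453159 218.61735334]
expect [361.77354576 214.55098706] [357.71096787 213.77946273]
bar [np.float64(362.2994170641229), np.float64(214.00141317788373)] ang 31.961070205871597 rad 13.39112929836628 dir -152.01078563364405 31
foot [np.float64(357.419422415083), np.float64(213.05461619033363)] ang 38.7286435042359 rad 27.394493943714803 dir 107.19008587542018 11
```

The bar estimate is contaminated. I'll isolate the white line itself and cross-check in the side view.

Run:
```python
from h import *
im=np.mean([snap("top").astype(float) for _ in range(6)],0)
print(im.min(2)[206:222,350:370].astype(int))
s=np.mean([snap("side").astype(float) for _ in range(6)],0)
A=np.array([.5469,-.1179])
for n in("top","side"):
  for a in(36,40,44):
    d=np.array([np.cos(np.radians(a)),np.sin(np.radians(a))]);print(n,a,[proj(n,[*(A+d*r),z])[0].round(1).tolist() for r,z in((0,.142),(.0,.181),(.022,.181),(.024,.148),(.032,.144),(.053,.145))])
both=[cv2.resize(i.astype(np.uint8),None,fx=9,fy=9,interpolation=cv2.INTER_CUBIC) for i in(im[200:240,344:386],s[185:225,258:304])]
cv2.imwrite("pics/c3.png",np.hstack(both))
```

```text
[[223 143  73 115 157 157 134 137 158 159 156 129 158 158 158 157 158 158
  157 157]
 [ 98  69  67  71 116 157 157 158 158 157 158 158 158 156 158 159 157 159
  158 158]
 [ 98  68  67  67  72 115 157 158 158 158 159 159 158 159 158 159 159 158
  158 158]
 [155  99  71  67  68  75 136 159 158 158 158 158 158 159 158 158 159 158
  157 158]
 [159 155 106  72  70  68  78 158 158 159 157 156 158 157 156 158 158 158
  159 157]
 [138 159 157 115  70  76 103 163 159 162 153 106 126 125  97 127 128 155
  156 156]
 [160 158 159 156  96 154 239 225 160 210 237 156  66  55  64  62  64  64
   83 129]
 [159 160 159 157 157 155 238 236 115 160 238 237 157  60  53  63  63  64
   62  64]
 [160 159 158 159 160 161 187 233  54  81 165 238 237 116  58  53  64  63
   62  61]
 [159 160 160 159 160 159 121  93  48  57  79 164 239 237 116  58  56  64
   63  65]
 [159 160 159 158 160 153  80  59  46  47  58  81 164 238 237 116  56  56
   63  62]
 [159 159 159 158 156  69  64  54  47  50  49  60  84 170 238 234  62  58
   57  64]
 [160 159 160 160 154  78  67  66  56  49  47  48  60  84 163 149  64  61
   56 
[... 187 characters left out ...]
0 158  93  68  68  69  66  68  66  55  49  47  51  62  72  69
   67  61]]
top 36 [[364.0, 222.1], [365.2, 218.6], [359.9, 211.4], [358.6, 213.8], [356.7, 211.6], [351.8, 204.8]]
top 40 [[364.0, 222.1], [365.2, 218.6], [359.4, 211.7], [358.1, 214.2], [356.0, 212.2], [350.7, 205.7]]
top 44 [[364.0, 222.1], [365.2, 218.6], [358.9, 212.1], [357.6, 214.7], [355.3, 212.7], [349.6, 206.6]]
side 36 [[280.6, 209.0], [280.1, 196.1], [272.9, 198.4], [272.8, 209.6], [270.2, 211.8], [263.3, 213.7]]
side 40 [[280.6, 209.0], [280.1, 196.1], [273.2, 198.6], [273.1, 209.8], [270.7, 212.1], [264.0, 214.3]]
side 44 [[280.6, 209.0], [280.1, 196.1], [273.6, 198.9], [273.5, 210.1], [271.2, 212.4], [264.8, 214.8]]
```

View pics/c3.png

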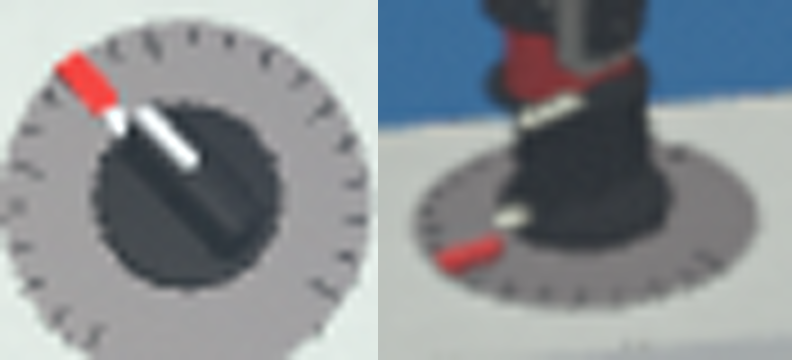

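The white line's image slope gives the bar at about 45° and the clip at 39.6–41.6°. It is about 4° short, so I'll regrip and turn a little more.

```bash
python3 -m inch '[[65,-10,10,3,0,0,0],[65,-10,10,3,0,0,0],[65,-10,10,3,0,0,0],[65,-10,10,3,0,0,0],[65,-10,10,3,0,0,0],[65,-10,10,3,0,0,0],[65,-10,10,3,0,0,0]]'; python3 go.py .549 -.118 .157 -46
```

```text
time_s: 11.77
tcp_pos: [0.5462, -0.117, 0.2465]
eef_rot: [180.0, -0.0, 44.0]
contact_force: [0.7, -0.1, -0.5]
gripper_width: 0.651
grip_force: 0.0
t 11.7667 pos [ 0.5462 -0.117   0.2465] rot [ 1.800e+02 -3.000e-02  4.401e+01] F [ 0.7 -0.1 -0.5] w 0.65 q [-24.   1. 102.   0.  77.  22.]
shift cm [0.12 0.27 8.95] turn [ 0. -0.  0.]
```

```bash
python3 -m inch '[[65,0.1,0.3,3,0,0,0],[65,0.1,0.3,6,0,0,0],[65,0.1,0.3,7.8,0,0,0],[65,0.1,0.3,8.8,0,0,0],[65,0.1,0.3,8.8,0,0,0],[0,0.1,0.3,8.8,0,0,0],[0,0.1,0.3,8.8,0,0,0],[0,0.1,0.3,8.8,0,0,0],[0,0.1,0.3,8.8,0,0,0],[0,0.1,0.3,8.8,0,0,0],[0,0.1,0.3,8.8,0,0,0],[0,0.1,0.3,8.8,0,0,0]]' 30;  python3 -m inch '[[0,0,0,0,0,0,0],[0,0,0,0,0,0,2],[0,0,0,0,0,0,4],[0,0,0,0,0,0,4],[0,0,0,0,0,0,4],[0,0,0,0,0,0,4]]'
python3 -m inch '[[65,0,0,0,0,0,0],[65,0,0,0,0,0,0],[65,0,0,0,0,0,0],[65,0,0,0,0,0,0],[65,0,0,-4,0,0,0],[65,0,0,-8,0,0,0],[65,10,-10,-12,0,0,0],[65,10,-10,-12,0,0,0],[65,10,-10,-12,0,0,0],[65,10,-10,-12,0,0,0],[65,10,-10,-12,0,0,0],[65,10,-10,-12,0,0,0]]'
python3 m3.py
python3 - <<'E'
from h import *
im=np.mean([snap("top").astype(float) for _ in range(6)],0);print(im.min(2)[208:222,352:370].astype(int))
E
```

```text
time_s: 12.77
tcp_pos: [0.5496, -0.119, 0.1602]
eef_rot: [179.9, -0.1, 44.0]
contact_force: [-2.9, 3.1, 6.4]
gripper_width: 0.156
grip_force: 31.7
time_s: 13.27
tcp_pos: [0.5496, -0.119, 0.1602]
eef_rot: [179.9, -0.1, 40.0]
contact_force: [-2.2, 2.6, 6.2]
gripper_width: 0.158
grip_force: 31.7
time_s: 14.27
tcp_pos: [0.5613, 0.0225, 0.2784]
eef_rot: [180.0, -0.0, 40.1]
contact_force: [0.2, -1.4, -1.1]
gripper_width: 0.644
grip_force: 0.0
axis ((364.0267333984375, 222.1184539794922), (40.4249267578125, 41.129669189453125), 101.52787017822266) [ 546.8522567  -117.88750279  142.        ]
clip [np.float64(353.3323613541059), np.float64(208.83581882307203)] 39.563623736098535 42.749447390275925 axis dir -139.41496260097412
axis at bar top px [365.1495375 218.6284404]
expect [361.75855601 214.56204666] [357.69630152 213.79027017]
bar [np.float64(362.16598915989164), np.float64(213.78215551386282)] ang 31.75109530628722 rad 14.029825430689083 dir -148.3365178001019 32
foot [np.float64(357.25548654244307), np.float64(212.75921325051758)] ang 38.34848785104314 rad 28.23788405211903 dir 133.595
[... 363 characters left out ...]
 64  64  62  61  85 131]
 [160 160 159 159 163 212 188  82 206 239 203  68  57  64  63  63  63  64]
 [160 160 159 160 156 114  82  60  99 239 238 159  66  57  62  63  63  61]
 [160 159 161 158 124  63  47  50  67 127 239 238 158  66  56  63  63  63]
 [160 159 159 153  63  60  46  46  53  76 164 238 238 156  56  51  64  64]
 [160 160 157 127  66  66  52  48  47  56  80 164 238 235  70  58  58  65]
 [159 160 154  77  66  68  66  49  46  48  57  80 155 150  63  61  59  63]
 [160 158 120  66  67  67  66  60  48  47  48  58  73  70  67  61  60  56]
 [161 157  91  68  69  69  67  66  57  48  47  51  61  71  70  65  62  58]
 [161 158  92  67  69  68  69  68  67  55  48  47  51  64  71  68  63  62]]
```

The pointer line now has an image slope of about 39–40° and the clip is at 39.6–40.6°, so they are aligned. The arm is clear of everything, so I'm handing in.

```bash
python3 -c "
from plant import bot
print(bot.finish_job())"
```

```text
the job is handed in; nothing more can be done
None
```

The job is handed in: the lid is pressed down to the rim and level, the timer pointer is within about 1° of the red clip, and the gripper is clear; I steered clear of the other bench items but did not re-check them in a final picture.

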